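Gauge the routed slot and mark the shallow piece

TASK

Two plywood test pieces each have a routed slot: one is 10 mm deep as it should be, the other was cut only 6 mm deep. Take the sprung depth gauge from its blue stand, gently push its probe into the slot of either piece until the steel foot sits flat on the wood, hold it there a moment and read the depth; then park the gauge upright in the round hole of the piece whose slot is too shallow, foot resting on the wood and probe hanging free. Leave the paint pots and the glue bottle where they are.

Things in the scene. Friction and masses are not known exactly. Their poses are not given: they have to be found in the camera images.
- gauge: Sprung depth gauge, 0.12 kg, standing on the blue stand, probe in its hole. Origin: centre of the foot's underside. Steel foot 30 (x) x 44 (y) x 8 mm, faced with hard rubber below; black square handle 24 x 24 mm, from 8 to 70 mm above the underside, white scale on the -x face; a red plunger cap stands 4 mm out of the top and rises as the probe goes in. In use the foot's y lies across the slot.
- probe (a joint): How far the probe is pushed in (m): 0 = fully out (14 mm below the foot), 0.014 = flush with the foot. With the foot flat, slot depth = 14 mm minus this: about 3.5 to 4 mm in the 10 mm slot, 7.5 to 8 mm in the 6 mm slot; about 13 to 14 mm means that it missed the slot. The spring pushes with 0.9 N fully out, rising 0.15 N per mm.
- probe_tip (a point): Tip of the steel probe: a 4 mm pin with a round end, in the middle of the foot, 14 mm below its underside when fully out.
- gauge_stand: Fixed blue stand, 56 x 56 x 24 mm, with a 16 mm hole through its middle. Origin: centre of its underside.
- sample_p: One of two alike, fixed plywood test pieces (one has the 10 mm slot, the other the 6 mm slot; which is which is found only by gauging). 68 mm (x) by 112 mm (y) on the table, top faces 24 mm above the table. Origin: centre of its underside. Half at -y: a pale top piece, 62 x 52 mm, with the slot (6 mm wide in y, 46 mm long in x, blind). Half at +y: a darker block, 62 x 36 mm, with the round parking hole.
- sample_q: One of two alike, fixed plywood test pieces (one has the 10 mm slot, the other the 6 mm slot; which is which is found only by gauging). 68 mm (x) by 112 mm (y) on the table, top faces 24 mm above the table. Origin: centre of its underside. Half at -y: a pale top piece, 62 x 52 mm, with the slot (6 mm wide in y, 46 mm long in x, blind). Half at +y: a darker block, 62 x 36 mm, with the round parking hole.
- sample_p_slot (a point): Point at top-face height where the slot of this piece should be centred (24 mm above the table). The top piece was fixed by hand, so the real slot lies up to 8 mm from this point along the piece's y, either way; along x it is right. Slot 6 mm wide (y), 46 mm long (x).
- sample_q_slot (a point): Point at top-face height where the slot of this piece should be centred (24 mm above the table). The top piece was fixed by hand, so the real slot lies up to 8 mm from this point along the piece's y, either way; along x it is right. Slot 6 mm wide (y), 46 mm long (x).
- sample_p_hole (a point): Centre of the round parking hole's mouth, 24 mm above the table; hole 16 mm across, 18 mm deep. It is 36 mm to +y of the piece's origin (the slot's nominal centre is 20 mm to -y).
- sample_q_hole (a point): Centre of the round parking hole's mouth, 24 mm above the table; hole 16 mm across, 18 mm deep. It is 36 mm to +y of the piece's origin (the slot's nominal centre is 20 mm to -y).
- pot_red: Paint pot, red with white cap, 33 mm across, 30 mm high, loose. Bystander.
- pot_green: Paint pot, green with white cap, 33 mm across, 30 mm high, loose. Bystander.
- glue_bottle: White glue bottle with red nozzle, 34 mm across, 104 mm high, loose, off to the right. Bystander.

How it is judged:
By the outcome, as a careful person would: the job done as asked, in the order asked, and still so for the second after the job is handed in, with the robot touching nothing.
It also fails if it takes over 58 s, if anything falls off the work surface, if the arm or the gripper's body presses on something with over 40 N, if the wrist force passes 120 N, or if a joint passes its speed limit or range.

ROBOT

A 6-joint arm with a two-finger parallel gripper is mounted at the origin on a cart in front of the work surface, level with it; the furniture and walls round the work are solid. World frame = base frame: x ahead of the robot, y to its left, z up, the work surface at z = 0. Lengths are in mm, angles in rad, forces in N, time in s.
With the tool pointing down it reaches from about 350 to 775 mm from the base axis. Payload 7.3 kg.
Tool frame: the origin (TCP) lies between the finger pads; the fingertips stand 25 mm ahead of it and the grasp point (between the pads) lies 6 mm ahead of it; z points along the fingers, y is the line along which they close (so a half turn about z gives the same grasp; the last joint's range is limited). The gripper opens to 92 mm and grips with 3 to 60 N. Pads are 19 mm wide; open, the fingers measure 130 mm over their backs; the gripper's body (75 mm by 190 mm) begins 47 mm behind the grasp point.
Start: joints at [-0.146, 0.342, 1.524, -0, 1.275, -0.146], TCP at [525.017, 0.02, 251.741] pointing down, gripper open.
Joint ranges: [-2.53, 2.53], [-0.77, 2.02], [0.04, 2.7], [-1, 4.14], [0.28, 2.66], [-3.11, 3.11]. Speed limits (rad/s): [2.57, 2.57, 3.14, 3.14, 3.14, 3.14].

INTERFACE

Orientations are given as [roll, pitch, yaw] about the fixed x, y, z axes, in that order (R = Rz(yaw) Ry(pitch) Rx(roll)).
In Python, from plant import bot gives the robot as it stands.
- The arm moves only by the tool play_rows, never from a script. Its argument "commands" is a list of rows, each an object of numbers: "x", "y", "z": the shift along the tool's x, y, z in m; "twist": the turn about the tool's z in degrees. In form: [{"x": .., "y": .., "z": .., "twist": ..}, ...]. A call has exactly 8 rows; each row is the pose to reach, as a shift and turn from the pose commanded when the call began, along the tool's axes at that moment; what a row does not reach only later rows make up. A row lasts 1/10 s, in which the tool goes at most 50 mm and 8.59 degrees, less where a joint would pass 70% of its speed; a pose out of reach is approached as far as the arm can. A call with a gripper value outside its range is refused whole. "jaw" is the closure, from 0 (fully open) to 1 (shut), set as the call begins (left out, the last holds). The fingers move at their own pace and stop on an object; the grip force is fixed at half the most. Time passes only in rows, so rows that repeat a pose let the fingers close, or fill a call up. It gives the time, the measured TCP pose, the force, the opening and the grip force at its end, in the units of the state.
- bot.get_obs(): the state, without advancing time (a new reading comes with each control period).
- bot.capture(name): name is "scene" or "side" or "wrist"; returns a dict with "pixels" (384x512x3 uint8, red, green, blue), "fx", "fy", "cx", "cy" (pixels), "eye" and "rotation" of the camera in the world. Camera axes: x right, y down, z forward; pixel columns grow to the right and rows downward; lengths in mm; the calibration is good to about 2 mm. A picture is of the moment at which its call begins. There is no depth.
- bot.close_job(): hands the job in; it is judged then, once.
The state is a dict: "time": time; "joint_positions": joint angles; "dq": joint speeds; "tau": joint torques, N m; "tool_pos": TCP position; "tcp_rot": TCP orientation; "contact_force": force on the tool from outside, world axes, zero at the start; "moment": the same for the moment, N m; "grip_width": finger opening in mm; "finger_force": force on a finger pad.
Only numpy, scipy, OpenCV 4.12 (cv2) and the standard library are available. Lean on these libraries where they do the work, as an engineer would, in place of code of your own. Each camera call takes 0.05 s, during which the arm holds its last target. There are 200 camera calls.

## Working session

There is one attempt and no reset: what is moved stays moved. The work goes in short steps, Python scripts to look and compute and a tool call to move; the robot and the scene stay as the last step left them, time stands still between calls to the robot, and variables do not carry over. Pictures are saved under pics/ and viewed, at most 10 in all, crops included, and the job is handed in when it is done.

Besides the shell and the picture viewer there is one more tool, called after "Request:" by a JSON object that holds its "method" and its "body", one argument or row to a line. play_rows: Moves the arm, as the interface text tells. Its arguments: {"type":"object","properties":{"commands":{"type":"array"},"jaw":{"type":"number"}},"required":["commands"]}

```bash
mkdir -p pics
cat > h.py <<'E'
import numpy as np, cv2
from plant import bot
def cap(n,f):
    c=bot.capture(n); cv2.imwrite(f'pics/{f}.png',np.array(c['pixels'])[:,:,::-1]); 
    np.savez(f'pics/{f}.npz',**{k:np.array(v) for k,v in c.items() if k!='pixels'}); return c
def load(f): return {k:v for k,v in np.load(f'pics/{f}.npz').items()}
def ray(c,u,v,z):
    d=np.array(c['rotation'])@np.array([(u-c['cx'])/c['fx'],(v-c['cy'])/c['fy'],1]); e=np.array(c['eye'])
    return e+d*(z-e[2])/d[2]
def proj(c,p):
    q=np.array(c['rotation']).T@(np.array(p)-np.array(c['eye'])); return c['cx']+c['fx']*q[0]/q[2],c['cy']+c['fy']*q[1]/q[2]
E
python3 - <<'E'
from h import *
for n in('scene','side','wrist'):
    c=cap(n,n+'0'); print(n,c['eye'],c['fx'],np.round(c['rotation'],3).tolist())
o=bot.get_obs(); print(o)
a=cv2.imread('pics/scene0.png');b=cv2.imread('pics/wrist0.png')
E
```

```text
scene [-146.1558311  -312.49110071  613.29461397] 348.9372789921423 [-2.208, -0.004, -1.148]
side [   7.34822746 -998.06536913  771.59037586] 482.5009860532482 [-2.122, 0.006, -0.519]
wrist [525.37052327  77.45183973 382.38109258] 286.0356742342325 [2.847, 0.002, -0.001]
{'time': 0.15, 'joint_positions': array([-1.46045303e-01,  3.42553000e-01,  1.52477011e+00,  7.59151202e-06,
        1.27537225e+00, -1.45993090e-01]), 'dq': array([-9.92632058e-04, -2.85677629e-03, -1.25965434e-03,  6.89568549e-04,
        2.35371197e-05,  2.75361028e-04]), 'tau': array([ 7.52666965e-04, -4.31470585e+01, -2.44352603e+01,  7.18239485e-02,
        5.38185902e-02, -1.32920518e-04]), 'tool_pos': array([5.24743461e+02, 3.83607723e-02, 2.51219204e+02]), 'tcp_rot': array([-3.14050273e+00, -1.67599435e-04,  1.57074181e+00]), 'contact_force': array([-0.15646983, -0.400846  , -0.49980057]), 'moment': array([ 0.01060695,  0.00787203, -0.01364207]), 'finger_force': 0.0, 'grip_width': 92.21844502282345}
```

View pics/scene0.png

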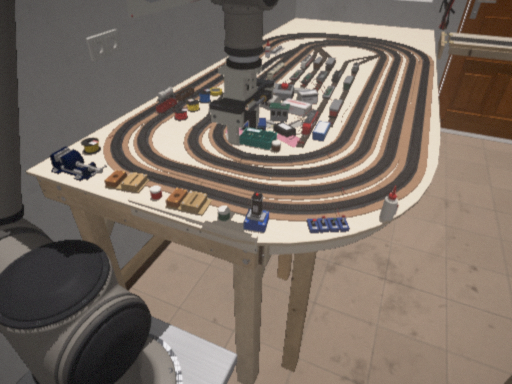

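View pics/wrist0.png

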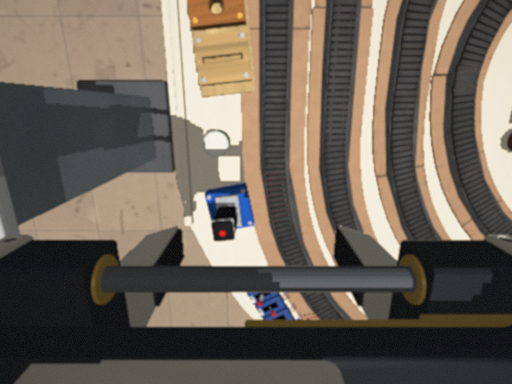

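The wrist view shows the gauge on its stand (cap about 223,233), one piece with its slot near (223,58), and the second piece further up and partly out of view.

```bash
cat >> h.py <<'E'
from scipy.spatial.transform import Rotation as Ro
_c=cap
def fix(c):
    c=dict(c); c['rotation']=Ro.from_euler('xyz',np.array(c['rotation'])).as_matrix(); return c
def ld(f): return fix(load(f))
E
python3 - <<'E'
from h import *
w=ld('wrist0'); s=ld('scene0')
for n,u,v,z in [('cap',223,233,98),('standTL',207,194,24),('standTR',246,184,24),('standBR',254,223,24),('slot',223,58,24),('hole',216,7,24),('pot',216,140,30)]:
    print(n,ray(w,u,v,z).round(1))
for n,u,v,z in [('cap',257,195,98),('hole1',178,195,24),('slot1',195,202,24),('hole2',118,177,24),('slot2',133,183,24)]:
    print('s',n,ray(s,u,v,z).round(1))
im=cv2.imread('pics/scene0.png')[150:240,40:300]; cv2.imwrite('pics/s0c.png',cv2.resize(im,None,fx=3,fy=3,interpolation=cv2.INTER_CUBIC))
E
```

```text
cap [486.7 -52.9  98. ]
standTL [457.7 -31.2  24. ]
standTR [508.9 -17.6  24. ]
standBR [519.  -72.1  24. ]
slot [484.5 131.4  24. ]
hole [478.7 182.3  24. ]
pot [473.4  39.4  30. ]
s cap [479.7 -55.1  98. ]
s hole1 [478.3 182.   24. ]
s slot1 [471.  122.6  24. ]
s hole2 [478.9 394.1  24. ]
s slot2 [472.7 333.3  24. ]
```

View pics/s0c.png

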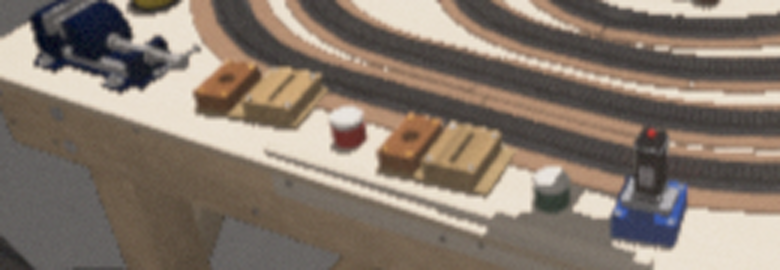

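The crop shows near and far pieces, each with a dark hole block on the left and a pale slot block on the right. The green pot sits between the near piece and the gauge. Next I'll look at the gauge from closer in.

Request:
{"method": "play_rows", "body": {
  "commands": [
    {"x":-0.04,"y":-0.01,"z":0.01,"twist":0},
    {"x":-0.08,"y":-0.03,"z":0.04,"twist":0},
    {"x":-0.12,"y":-0.038,"z":0.05,"twist":0},
    {"x":-0.12,"y":-0.038,"z":0.05,"twist":0},
    {"x":-0.12,"y":-0.038,"z":0.05,"twist":0},
    {"x":-0.12,"y":-0.038,"z":0.05,"twist":0},
    {"x":-0.12,"y":-0.038,"z":0.05,"twist":0},
    {"x":-0.12,"y":-0.038,"z":0.05,"twist":0}
  ],
  "jaw": 0.3
}}

```text
time: 0.95
tool_pos: [487.4, -119.0, 202.1]
tcp_rot: [3.141, 0.0, 1.573]
contact_force: [-0.2, -0.6, 0.3]
grip_width: 64.0
finger_force: 0.0
```

Run:
```python
from h import *
cap('wrist','w1'); im=cv2.imread('pics/w1.png'); cv2.imwrite('pics/w1b.png',cv2.resize(im,(800,600),interpolation=cv2.INTER_CUBIC))
```

```text
(no output)
```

View pics/w1b.png

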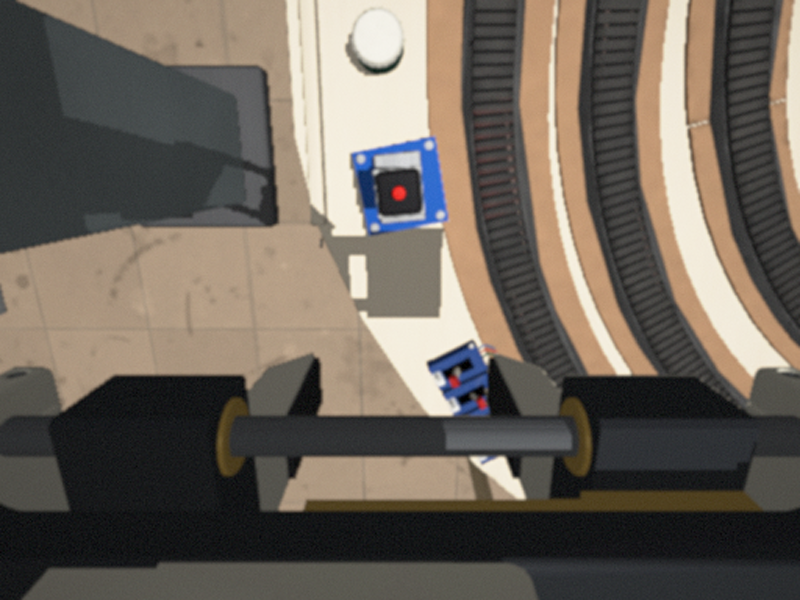

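The gauge now shows clearly: cap at (399,193), stand corners at (353,154), (437,138), (447,218) and (369,235), and the handle's top edge from (378,172) to (418,167).

Run:
```python
from h import *
w=ld('w1'); k=1.5625
f=lambda u,v,z:ray(w,u/k,v/k,z)
print('cap',f(399,193,98))
P=np.array([f(*p,24) for p in[(353,154),(437,138),(447,218),(369,235)]]);print(P.round(1),P.mean(0))
im=cv2.resize(cv2.imread('pics/w1.png')[85:155,215:295],None,fx=8,fy=8,interpolation=cv2.INTER_CUBIC)
cv2.imwrite('pics/w1c.png',im)
# dark handle top: fit
m=(im.max(2)<60).astype(np.uint8); n,l,st,ce=cv2.connectedComponentsWithStats(m); i=l[int((123.5-85)*8),int((255.4-215)*8)-60] ; print(st[i])
c=max(cv2.findContours((l==i).astype(np.uint8),0,2)[0],key=cv2.contourArea); b=cv2.boxPoints(cv2.minAreaRect(c))/8+[215,85]; print([ray(w,u,v,94).round(1) for u,v in b], b)
print(bot.get_obs()['tool_pos'],w['eye'])
```

```text
cap [485.57867864 -54.108921    98.        ]
[[454.7 -33.2  24. ]
 [509.7 -23.2  24. ]
 [517.7 -74.6  24. ]
 [464.1 -86.3  24. ]] [486.5620652  -54.33791458  24.        ]
[  200   190   234   230 39118]
[array([472.9, -44.2,  94. ]), array([495.1, -42.1,  94. ]), array([497.5, -63.9,  94. ]), array([474.7, -66.1,  94. ])] [[239.58749771 110.52194977]
 [267.25706482 107.82247925]
 [269.96065903 135.53432465]
 [242.29109192 138.23379517]]
[ 487.36840859 -119.13323803  202.04694655] [487.70753972 -41.58744244 333.3365303 ]
```

View pics/w1c.png

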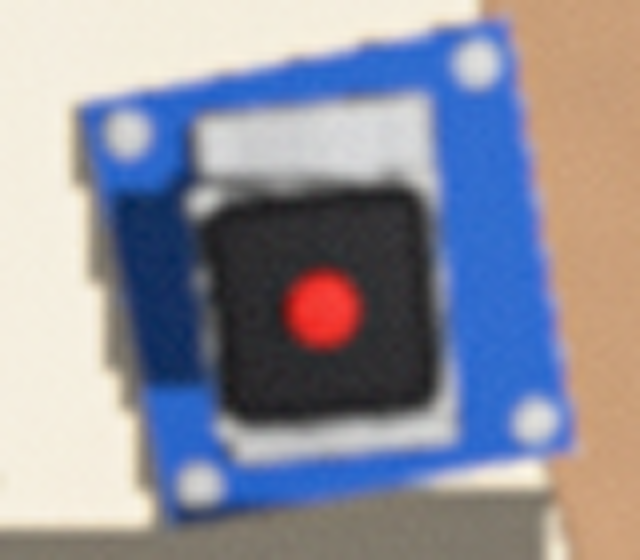

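Request:
{"method": "play_rows", "body": {
  "commands": [
    {"x":0.03,"y":-0.0015,"z":0,"twist":-3},
    {"x":0.065,"y":-0.0015,"z":0.01,"twist":-5.5},
    {"x":0.065,"y":-0.0015,"z":0.05,"twist":-5.5},
    {"x":0.065,"y":-0.0015,"z":0.09,"twist":-5.5},
    {"x":0.065,"y":-0.0015,"z":0.12,"twist":-5.5},
    {"x":0.065,"y":-0.0015,"z":0.129,"twist":-5.5},
    {"x":0.065,"y":-0.0015,"z":0.129,"twist":-5.5},
    {"x":0.065,"y":-0.0015,"z":0.129,"twist":-5.5}
  ]
}}

```text
time: 1.8
tool_pos: [486.5, -55.1, 74.0]
tcp_rot: [3.14, 0.001, 1.667]
contact_force: [0.0, 0.0, 1.6]
grip_width: 64.3
finger_force: 0.0
```

Request:
{"method": "play_rows", "body": {
  "commands": [
    {"x":0,"y":0,"z":0,"twist":0},
    {"x":0,"y":0,"z":0,"twist":0},
    {"x":0,"y":0,"z":0,"twist":0},
    {"x":0,"y":0,"z":0,"twist":0},
    {"x":0,"y":0,"z":0,"twist":0},
    {"x":0,"y":0,"z":0,"twist":0},
    {"x":0,"y":0,"z":0,"twist":0},
    {"x":0,"y":0,"z":0,"twist":0}
  ],
  "jaw": 1
}}

```text
time: 2.6
tool_pos: [485.5, -55.0, 72.8]
tcp_rot: [3.142, 0.0, 1.667]
contact_force: [-0.1, -0.1, 1.8]
grip_width: 23.9
finger_force: 30.0
```

Request:
{"method": "play_rows", "body": {
  "commands": [
    {"x":0,"y":0,"z":-0.015,"twist":0},
    {"x":0,"y":0,"z":-0.04,"twist":0},
    {"x":0.02,"y":0,"z":-0.07,"twist":0},
    {"x":0.055,"y":0.004,"z":-0.075,"twist":0},
    {"x":0.085,"y":0.006,"z":-0.075,"twist":0},
    {"x":0.085,"y":0.006,"z":-0.075,"twist":0},
    {"x":0.085,"y":0.006,"z":-0.075,"twist":0},
    {"x":0.085,"y":0.006,"z":-0.075,"twist":0}
  ]
}}

```text
time: 3.4
tool_pos: [483.3, 29.6, 147.4]
tcp_rot: [-3.141, 0.0, 1.666]
contact_force: [0.1, 0.2, -1.5]
grip_width: 23.7
finger_force: 30.0
```

Run:
```python
from h import *
cap('wrist','w2'); im=cv2.imread('pics/w2.png'); cv2.imwrite('pics/w2b.png',cv2.resize(im,(800,600),interpolation=cv2.INTER_CUBIC))
o=bot.get_obs();print(o['contact_force'],o['tool_pos'],o['tcp_rot'])
```

```text
[-0.04700075  0.28677736 -0.68928206] [483.33238978  29.47706907 147.45442085] [-3.14115864e+00  1.06593423e-04  1.66594667e+00]
```

View pics/w2b.png

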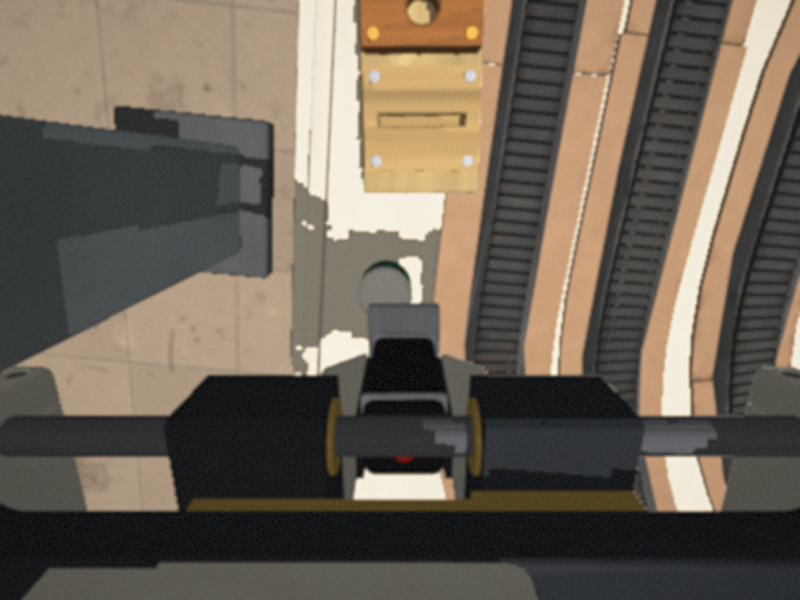

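The near piece is square to the tool, with its slot at about (421,120), hole at (422,11) and four screws around the slot. I'll refine these in a crop.

Run:
```python
from h import *
im=cv2.imread('pics/w2.png'); cv2.imwrite('pics/w2c.png',cv2.resize(im[25:125,225:315],(720,800)[:2],interpolation=cv2.INTER_CUBIC)[:600])
g=cv2.cvtColor(im,6)
for u in (255,270,285): print(u,g[68:86,u])
print(g[76,236:304])
```

```text
255 [176 178 171 151 124 105 128 161 173 173 173 168 155 152 161 168 172 172]
270 [175 176 173 153 127 111 137 164 171 174 172 169 161 158 166 170 172 171]
285 [177 178 170 153 128 132 159 180 177 176 172 166 161 166 178 179 175 174]
[184 182 180 182 170 156 141 148 165 172 174 170 171 172 171 173 170 170
 171 173 172 170 168 169 170 171 173 172 172 173 171 172 172 173 171 173
 172 170 172 171 174 169 172 170 171 173 173 175 176 177 179 179 178 178
 180 181 174 149 110  76  80 103 137 169 178 180 181 182]
```

View pics/w2c.png

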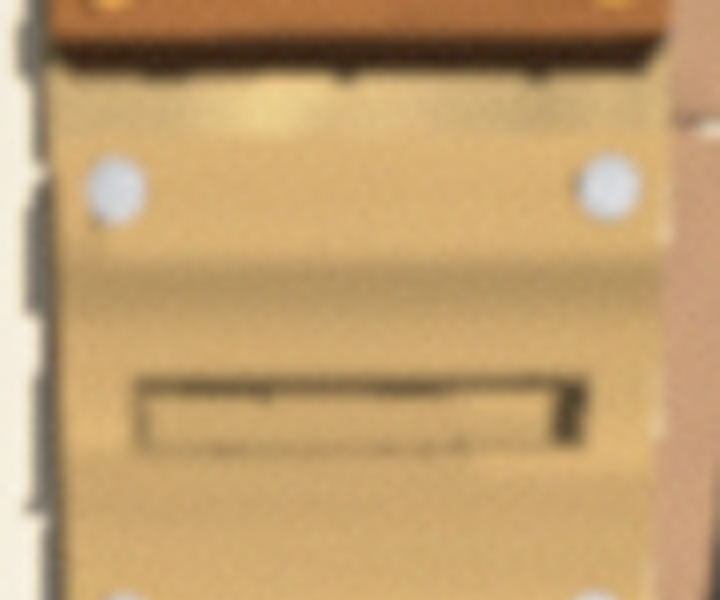

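Run:
```python
from h import *
w=ld('w2'); T=np.array([483.33,29.48,147.45]); yaw=1.666
ex=np.array([np.cos(yaw),np.sin(yaw)]); ey=np.array([np.sin(yaw),-np.cos(yaw)])
def rel(u,v,z): 
    p=ray(w,u,v,z); d=p[:2]-T[:2]; return p.round(1),(d@ex).round(1),(d@ey).round(1)
print('slot',rel(269.6,76.1,24))
print('slot ends',rel(241.5,76.1,24),rel(297.7,76.1,24)); print('edges',rel(269.6,71.9,24),rel(269.6,80.6,24))
print('hole',rel(422/1.5625,11/1.5625,24))
zf=147.45-48.8+8
k=1.5625
print('foot',rel(369/k,304/k,zf),rel(438/k,304/k,zf))
print('cap',rel(403/k,460/k,zf+66))
im=cv2.imread('pics/w2.png'); g=cv2.cvtColor(im,6)
for u in (245,258,272): print(g[186:222,u])
```

```text
slot (array([483.2, 132.1,  24. ]), np.float64(102.1), np.float64(9.6))
slot ends (array([460.1, 129.9,  24. ]), np.float64(102.1), np.float64(-13.6)) (array([506.3, 134.3,  24. ]), np.float64(102.1), np.float64(32.8))
edges (array([482.8, 135.3,  24. ]), np.float64(105.4), np.float64(9.6)) (array([483.6, 128.6,  24. ]), np.float64(98.7), np.float64(9.6))
hole (array([478.2, 181.6,  24. ]), np.float64(151.9), np.float64(9.4))
foot (array([467.4,  53.1, 106.6]), np.float64(25.0), np.float64(-13.6)) (array([495.1,  55.7, 106.6]), np.float64(25.0), np.float64(14.2))
cap (array([483.5,  29.4, 172.6]), np.float64(-0.1), np.float64(0.2))
[123 127 125 124 124 126 123 109  89  79  83  85  92  94  92  89  91  93
  91  91  92  90  89  95  87  89  84  87  90  84  53  24  16  14  14  20]
[126 123 122 123 124 123 123 109  86  79  81  89  92  91  91  94  91  90
  93  93  92  92  92  94  96  92  88  85  93  82  52  22  16  13  14   7]
[120 122 121 124 122 125 120 110  91  78  80  89  91  89  91  93  94  90
  93  91  91  90  92  89  90  90  87  85  90  82  56  19  14  11  22  11]
```

Request:
{"method": "play_rows", "body": {
  "commands": [
    {"x":0.025,"y":0.003,"z":0,"twist":-0.7},
    {"x":0.06,"y":0.007,"z":0,"twist":-0.7},
    {"x":0.09,"y":0.0095,"z":0.01,"twist":-0.7},
    {"x":0.1016,"y":0.0095,"z":0.03,"twist":-0.7},
    {"x":0.1016,"y":0.0095,"z":0.05,"twist":-0.7},
    {"x":0.1016,"y":0.0095,"z":0.0575,"twist":-0.7},
    {"x":0.1016,"y":0.0095,"z":0.0575,"twist":-0.7},
    {"x":0.1016,"y":0.0095,"z":0.0575,"twist":-0.7}
  ]
}}

```text
time: 4.25
tool_pos: [483.7, 131.6, 90.7]
tcp_rot: [3.141, 0.0, 1.678]
contact_force: [0.1, 0.4, -1.3]
grip_width: 23.8
finger_force: 30.0
```

```bash
cat >> h.py <<'E'
def read(name,n=4):
    F=[];Z=[];M=[];
    for i in range(n):
        cap('wrist',name); o=bot.get_obs(); F.append(o['contact_force']);Z.append(o['tool_pos']);M.append(o['moment'])
    print(np.mean(F,0).round(2),np.std(F,0).round(2),np.mean(Z,0).round(2),np.mean(M,0).round(3),bot.get_obs()['tcp_rot'].round(4),bot.get_obs()['time'])
    im=cv2.imread(f'pics/{name}.png')[270:330,215:300]; cv2.imwrite(f'pics/{name}c.png',cv2.resize(im,None,fx=6,fy=6,interpolation=2))
    h=im.astype(int); r=(h[:,:,2]>90)&(h[:,:,2]>2*h[:,:,1])&(h[:,:,2]>2*h[:,:,0]); v,u=np.nonzero(r); print('red',len(v),(u.mean()+215,v.mean()+270,v.min()+270,v.max()+270) if len(v) else '')
E
python3 -c "
from h import *
read('r0')"
```

```text
[ 0.   -0.09 -1.27] [0.58 0.41 0.41] [483.78 131.85  91.08] [ 0.009 -0.019 -0.029] [3.1399 0.     1.6784] 4.45
red 21 (np.float64(257.9047619047619), np.float64(293.23809523809524), np.int64(292), np.int64(295))
```

Request:
{"method": "play_rows", "body": {
  "commands": [
    {"x":0,"y":0,"z":0.002,"twist":0},
    {"x":0,"y":0,"z":0.004,"twist":0},
    {"x":0,"y":0,"z":0.006,"twist":0},
    {"x":0,"y":0,"z":0.008,"twist":0},
    {"x":0,"y":0,"z":0.008,"twist":0},
    {"x":0,"y":0,"z":0.008,"twist":0},
    {"x":0,"y":0,"z":0.008,"twist":0},
    {"x":0,"y":0,"z":0.008,"twist":0}
  ]
}}

```text
time: 5.25
tool_pos: [483.1, 132.3, 82.3]
tcp_rot: [3.141, 0.0, 1.679]
contact_force: [0.4, 0.3, -1.1]
grip_width: 23.7
finger_force: 30.0
```

```bash
python3 -c "
from h import *
read('r1',6)
im=cv2.hconcat([cv2.imread('pics/r0c.png')[:,:400],cv2.imread('pics/r1c.png')[:,:400]]); cv2.imwrite('pics/r01.png',im)"
```

```text
[-0.22  0.02 -1.51] [0.49 0.44 0.43] [483.11 132.24  82.29] [ 0.023 -0.032 -0.013] [3.1414 0.     1.6791] 5.55
red 19 (np.float64(258.1578947368421), np.float64(293.2105263157895), np.int64(292), np.int64(294))
```

No force and no cap rise with the tip 4.6 mm below the top face, so the probe is in the slot. I'll go on down.

Request:
{"method": "play_rows", "body": {
  "commands": [
    {"x":0,"y":0,"z":0.002,"twist":0},
    {"x":0,"y":0,"z":0.0042,"twist":0},
    {"x":0,"y":0,"z":0.006,"twist":0},
    {"x":0,"y":0,"z":0.0075,"twist":0},
    {"x":0,"y":0,"z":0.009,"twist":0},
    {"x":0,"y":0,"z":0.0096,"twist":0},
    {"x":0,"y":0,"z":0.0096,"twist":0},
    {"x":0,"y":0,"z":0.0096,"twist":0}
  ]
}}

```text
time: 6.35
tool_pos: [483.0, 132.2, 72.8]
tcp_rot: [3.141, 0.0, 1.679]
contact_force: [-1.0, -0.8, 2.9]
grip_width: 24.1
finger_force: 30.0
```

```bash
python3 -c "
from h import *
read('r2',6)
im=cv2.hconcat([cv2.imread('pics/r1c.png')[:,:390],cv2.imread('pics/r2c.png')[:,:390]]); cv2.imwrite('pics/r12.png',im)"
```

```text
[-1.88  0.02  3.92] [0.65 0.59 0.92] [483.05 132.23  72.79] [-0.038  0.289  0.015] [3.1415 0.     1.679 ] 6.65
red 96 (np.float64(258.0520833333333), np.float64(295.40625), np.int64(292), np.int64(300))
```

View pics/r12.png

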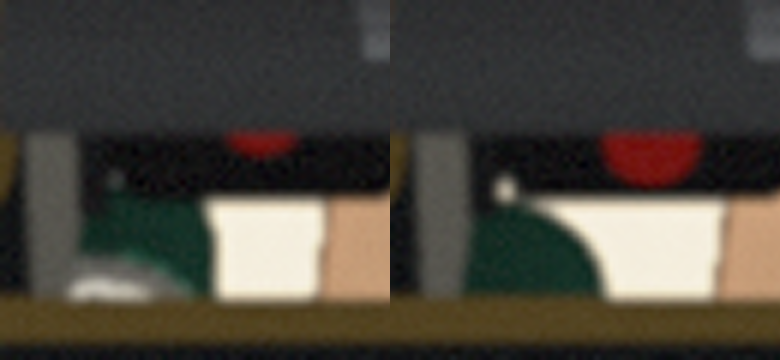

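```bash
python3 -c "
from h import *
for n,c,z in(('r1',(483.1,132.6),33.5),('r2',(483.05,132.6),24)):
    w=ld(n)
    for p in (0,2,4,6,8,10): print(n,p,np.round(proj(w,[c[0],c[1]-4.3,z+74+p]),1))
"
```

```text
r1 0 [256.5 301.5]
r1 2 [256.5 304.6]
r1 4 [256.5 307.7]
r1 6 [256.5 310.9]
r1 8 [256.4 314.2]
r1 10 [256.4 317.6]
r2 0 [256.5 301.5]
r2 2 [256.5 304.5]
r2 4 [256.4 307.6]
r2 6 [256.4 310.8]
r2 8 [256.4 314.2]
r2 10 [256.4 317.6]
```

The cap rose about 5.3 px, or 3.4 mm, where a 6 mm slot would give about 12 px. So this slot is the 10 mm one. I'll press very slightly more and hold it.

Request:
{"method": "play_rows", "body": {
  "commands": [
    {"x":0,"y":0,"z":0.0003,"twist":0},
    {"x":0,"y":0,"z":0.0003,"twist":0},
    {"x":0,"y":0,"z":0.0003,"twist":0},
    {"x":0,"y":0,"z":0.0003,"twist":0},
    {"x":0,"y":0,"z":0.0003,"twist":0},
    {"x":0,"y":0,"z":0.0003,"twist":0},
    {"x":0,"y":0,"z":0.0003,"twist":0},
    {"x":0,"y":0,"z":0.0003,"twist":0}
  ]
}}

```text
time: 7.45
tool_pos: [483.0, 132.2, 72.7]
tcp_rot: [3.141, 0.0, 1.679]
contact_force: [-2.8, -0.4, 8.1]
grip_width: 24.0
finger_force: 30.0
```

```bash
python3 -c "
from h import *
read('r3',4)"
```

```text
[-2.59 -0.82  7.74] [0.32 0.52 0.5 ] [483.07 132.24  72.78] [-0.085  0.539  0.022] [3.1412 0.     1.6791] 7.65
red 96 (np.float64(258.03125), np.float64(295.59375), np.int64(292), np.int64(300))
```

Request:
{"method": "play_rows", "body": {
  "commands": [
    {"x":0,"y":0,"z":-0.01,"twist":0},
    {"x":0,"y":0,"z":-0.04,"twist":0},
    {"x":0.02,"y":0.002,"z":-0.07,"twist":0},
    {"x":0.06,"y":0.006,"z":-0.08,"twist":0},
    {"x":0.1,"y":0.01,"z":-0.08,"twist":0},
    {"x":0.14,"y":0.014,"z":-0.08,"twist":0},
    {"x":0.16,"y":0.016,"z":-0.08,"twist":0},
    {"x":0.16,"y":0.016,"z":-0.08,"twist":0}
  ]
}}

```text
time: 8.45
tool_pos: [481.3, 295.6, 152.3]
tcp_rot: [3.141, -0.001, 1.682]
contact_force: [-0.7, -0.4, -0.9]
grip_width: 23.8
finger_force: 30.0
```

Run:
```python
from h import *
read('w4',3); im=cv2.imread('pics/w4.png'); cv2.imwrite('pics/w4b.png',cv2.resize(im,(800,600),interpolation=cv2.INTER_CUBIC))
```

```text
[-0.06 -0.57 -1.3 ] [0.08 0.37 0.22] [481.44 293.1  152.15] [-0.034  0.012  0.012] [-3.1411e+00  6.0000e-04  1.6790e+00] 8.6
red 17 (np.float64(258.05882352941177), np.float64(293.3529411764706), np.int64(292), np.int64(294))
```

View pics/w4b.png

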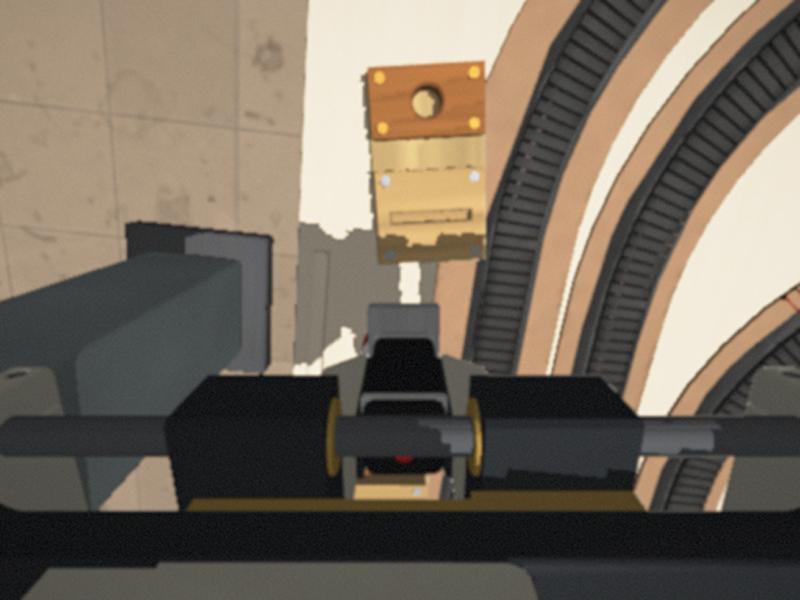

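The far piece is visible: hole at (427,101), its screws at (379,77), (474,72), (383,128) and (474,123). It is turned about 3° from the tool.

Run:
```python
from h import *
w=ld('w4'); k=1.5625; T=np.array([481.44,293.1]); yaw=1.679
ex=np.array([np.cos(yaw),np.sin(yaw)]); ey=np.array([np.sin(yaw),-np.cos(yaw)])
def rel(u,v,z): 
    p=ray(w,u/k,v/k,z); d=p[:2]-T; return p.round(1),np.array([d@ex,d@ey]).round(1)
for p in[(427,101.5),(427.5,100),(379,77),(474,72),(383,128),(474,123),(430,215)]: print(p,rel(*p,24))
im=cv2.imread('pics/w4.png')[45:85,250:296]; g=cv2.cvtColor(im,6); print(g[20]); print(g[:,23])
```

```text
(427, 101.5) (array([482.1, 404.7,  24. ]), array([110.9,  12.7]))
(427.5, 100) (array([482.2, 405.4,  24. ]), array([111.6,  12.9]))
(379, 77) (array([455.5, 413.7,  24. ]), array([122.7, -12.7]))
(474, 72) (array([504.8, 421.4,  24. ]), array([125.1,  37.1]))
(383, 128) (array([460., 389.,  24.]), array([ 97.6, -11. ]))
(474, 123) (array([508.6, 396.8,  24. ]), array([100.2,  38.2]))
(430, 215) (array([491.2, 345.6,  24. ]), array([51.2, 15.3]))
[133 130 131 132 133 135 133 136 135 133 134 130 129 144 180 204 209 204
 201 197 195 192 192 194 195 195 188 164 119  92  83  68  68  89 113 129
 136 136 135 136 135 136 137 134 135 137]
[143 139 140 138 139 140 131 118 103  80  55  52  81 122 159 168 179 191
 195 194 194 196 193 192 193 195 194 193 180 151 122 115 127 133 137 138
 137 138 133 131]
```

Request:
{"method": "play_rows", "body": {
  "commands": [
    {"x":0.03,"y":0.004,"z":0,"twist":-1},
    {"x":0.07,"y":0.009,"z":0,"twist":-2.6},
    {"x":0.1,"y":0.0127,"z":0,"twist":-2.6},
    {"x":0.1107,"y":0.0127,"z":0.01,"twist":-2.6},
    {"x":0.1107,"y":0.0127,"z":0.03,"twist":-2.6},
    {"x":0.1107,"y":0.0127,"z":0.05,"twist":-2.6},
    {"x":0.1107,"y":0.0127,"z":0.05,"twist":-2.6},
    {"x":0.1107,"y":0.0127,"z":0.05,"twist":-2.6}
  ]
}}

```text
time: 9.4
tool_pos: [482.6, 403.2, 102.2]
tcp_rot: [-3.14, 0.001, 1.723]
contact_force: [0.4, 0.0, -1.1]
grip_width: 24.0
finger_force: 30.0
```

Request:
{"method": "play_rows", "body": {
  "commands": [
    {"x":0,"y":0,"z":0.008,"twist":0},
    {"x":0,"y":0,"z":0.014,"twist":0},
    {"x":0,"y":0,"z":0.02,"twist":0},
    {"x":0,"y":0,"z":0.025,"twist":0},
    {"x":0,"y":0,"z":0.028,"twist":0},
    {"x":0,"y":0,"z":0.0295,"twist":0},
    {"x":0,"y":0,"z":0.0295,"twist":0},
    {"x":0,"y":0,"z":0.0295,"twist":0}
  ]
}}

```text
time: 10.2
tool_pos: [482.5, 404.6, 72.9]
tcp_rot: [3.141, -0.0, 1.724]
contact_force: [0.2, -1.3, -1.8]
grip_width: 23.8
finger_force: 30.0
```

```bash
python3 -c "
from h import *
read('r5',4)"
```

```text
[ 0.15  0.11 -1.4 ] [0.27 0.49 0.33] [482.44 404.53  72.89] [-0.02  -0.019  0.033] [ 3.1414 -0.      1.7244] 10.4
red 17 (np.float64(258.1764705882353), np.float64(293.3529411764706), np.int64(292), np.int64(294))
```

The probe hangs free in the hole and the foot is just above the wood. I'll lower to touch, then open.

Request:
{"method": "play_rows", "body": {
  "commands": [
    {"x":0,"y":0,"z":0.0003,"twist":0},
    {"x":0,"y":0,"z":0.0004,"twist":0},
    {"x":0,"y":0,"z":0.0004,"twist":0},
    {"x":0,"y":0,"z":0.0004,"twist":0},
    {"x":0,"y":0,"z":0.0004,"twist":0},
    {"x":0,"y":0,"z":0.0004,"twist":0},
    {"x":0,"y":0,"z":0.0004,"twist":0},
    {"x":0,"y":0,"z":0.0004,"twist":0}
  ]
}}

```text
time: 11.2
tool_pos: [482.4, 404.5, 72.8]
tcp_rot: [3.141, -0.0, 1.724]
contact_force: [-1.2, -1.4, 6.6]
grip_width: 23.7
finger_force: 30.0
```

Request:
{"method": "play_rows", "body": {
  "commands": [
    {"x":0,"y":0,"z":0,"twist":0},
    {"x":0,"y":0,"z":0,"twist":0},
    {"x":0,"y":0,"z":0,"twist":0},
    {"x":0,"y":0,"z":0,"twist":0},
    {"x":0,"y":0,"z":0,"twist":0},
    {"x":0,"y":0,"z":0,"twist":0},
    {"x":0,"y":0,"z":0,"twist":0},
    {"x":0,"y":0,"z":0,"twist":0}
  ],
  "jaw": 0.3
}}

```text
time: 12.0
tool_pos: [482.3, 404.5, 72.4]
tcp_rot: [3.142, 0.0, 1.724]
contact_force: [0.2, 0.0, -0.2]
grip_width: 64.5
finger_force: 0.0
```

Request:
{"method": "play_rows", "body": {
  "commands": [
    {"x":0,"y":0,"z":-0.01,"twist":0},
    {"x":0,"y":0,"z":-0.04,"twist":0},
    {"x":0,"y":0,"z":-0.08,"twist":0},
    {"x":-0.02,"y":0,"z":-0.12,"twist":0},
    {"x":-0.06,"y":0,"z":-0.13,"twist":0},
    {"x":-0.08,"y":0,"z":-0.13,"twist":0},
    {"x":-0.08,"y":0,"z":-0.13,"twist":0},
    {"x":-0.08,"y":0,"z":-0.13,"twist":0}
  ]
}}

```text
time: 12.8
tool_pos: [494.7, 325.5, 203.1]
tcp_rot: [3.141, -0.001, 1.723]
contact_force: [-0.6, 0.2, -0.3]
grip_width: 64.3
finger_force: 0.0
```

Run:
```python
from h import *
cap('wrist','w6');cap('scene','s6')
a=cv2.resize(cv2.imread('pics/w6.png')[20:240,130:400],(490,400),interpolation=2)
b=cv2.resize(cv2.imread('pics/s6.png')[130:250,40:300],(490,200),interpolation=2)
cv2.imwrite('pics/f6.png',cv2.vconcat([a,b]))
```

```text
(no output)
```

View pics/f6.png

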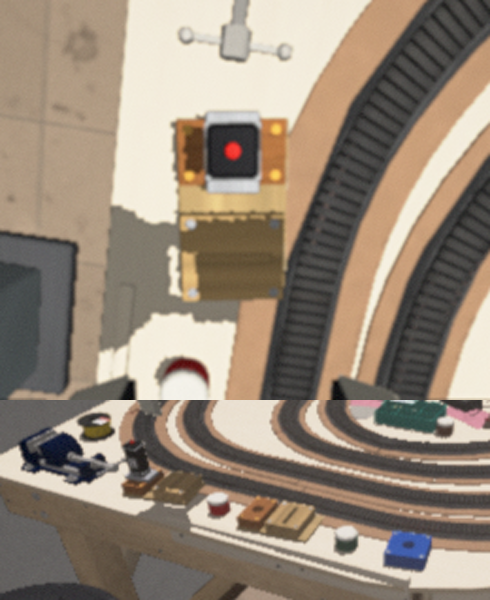

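The picture shows the gauge standing upright on the far piece's hole block, with the cap at (233,150). The pots are where they were and the arm is clear.

```bash
python3 -c "
from plant import bot
print(bot.close_job())"
```

```text
the job is handed in; nothing more can be done
None
```

I gauged the near piece's slot at about 10 mm (the probe went in about 3.4 mm), so the far piece is the shallow one; the gauge is parked upright in its hole with the foot on the wood and the probe free, and the job is handed in.

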